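Jam the wedge under the crossbar of the board press

ROBOT

A 6-joint arm with a two-finger parallel gripper is mounted at the origin on a cart in front of the work surface, level with it; the furniture and walls round the work are solid. World frame = base frame: x ahead of the robot, y to its left, z up, the work surface at z = 0. Lengths are in m, angles in rad, forces in N, time in s.
With the tool pointing down it reaches from about 0.375 to 0.925 m from the base axis. Payload 5.7 kg.
Tool frame: the origin (TCP) lies on the centre line of the jaws, within the pads' length; the fingertips stand ahead of it and the grasp point (between the pads) lies 5 mm behind it (bot.tip_reach is the z of the fingertips in the tool frame, in m); z points along the fingers, y is the line along which they close (so a half turn about z gives the same grasp; the last joint's range is limited). The gripper opens to 85 mm and grips with 20 to 120 N. Pads are 22 mm wide; open, the fingers measure 114 mm over their backs; the gripper's body (76 mm by 85 mm) begins 54 mm behind the grasp point. The pads swing forward as they close: fully open they stand 13 mm farther back than shut.
Start: joints at [1.21, 0.359, 1.51, -0, 1.272, -0.115], TCP at [0.146, 0.582, 0.212] pointing down, gripper open.
Joint ranges: [-2.97, 2.97], [-1.01, 2.36], [0.21, 2.38], [-0.96, 4.11], [0.2, 2.71], [-2.98, 2.98]. Speed limits (rad/s): [2.39, 2.39, 3.14, 3.14, 3.14, 3.14].

INTERFACE

Orientations are given as a unit quaternion [w, x, y, z].
In Python, from plant import bot gives the robot as it stands.
- The arm moves only by the tool send_rows, never from a script. Its argument "steps" is a list of rows, each an object of numbers: "hand": the closure, from 0 (fully open) to 1 (shut); "dx", "dy", "dz": the shift along the tool's x, y, z in m; "yaw": the turn about the tool's z in degrees. A call has exactly 5 rows; each row is the pose to reach, as a shift and turn from the pose commanded when the call began, along the tool's axes at that moment; what a row does not reach only later rows make up. A row lasts 1/12 s, in which the tool goes at most 41.7 mm and 7.16 degrees, less where a joint would pass 70% of its speed; a pose out of reach is approached as far as the arm can. A call with a gripper value outside its range is refused whole. The fingers move at their own pace and stop on an object; the grip force is fixed at half the most. Time passes only in rows, so rows that repeat a pose let the fingers close, or fill a call up. It gives the time, the measured TCP pose, the force, the opening and the grip force at its end, in the units of the state.
- bot.observe(): the state, without advancing time (a new reading comes with each control period).
- bot.grab_frame(name): name is "side" or "top"; returns the picture (384x512x3 uint8, blue, green, red); there is no depth.
- bot.camera_params(name): a dict with "fx", "fy", "cx", "cy" (pixels), "extrinsics" (4x4, takes a point from world to camera coordinates). Camera axes: x right, y down, z forward; pixel columns grow to the right and rows downward; lengths in m; the calibration is good to about 2 mm. A picture is of the moment at which its call begins. camera_params takes no time and is no camera call.
- bot.sign_off(): hands the job in; it is judged then, once.
The state is a dict: "t": time; "joint_positions": joint angles; "qd": joint speeds; "effort": joint torques, N m; "position": TCP position; "eef_rot": TCP orientation; "contact_force": force on the tool from outside, world axes, zero at the start; "wrist_torque": the same for the moment, N m; "opening": finger opening in m; "gripper_force": force on a finger pad.
Only numpy, scipy, OpenCV 4.12 (cv2) and the standard library are available. Lean on these libraries where they do the work, as an engineer would, in place of code of your own. Each camera call takes 0.05 s, during which the arm holds its last target. There are 200 camera calls.

TASK

Lock the maple board in the low wedge press: slide the thin end of the red-ended wooden wedge in under the front edge of the crossbar, on top of the board, and push it in straight until it jams tight by itself. Make it firm but do not force it hard enough to strain the bar, and leave it there; do not disturb the other things on the bench.

Things in the scene. Friction and masses are not known exactly. Their poses are not given: they have to be found in the camera images.
- press: Low wooden wedge press, fixed: plywood base 260x216x12 mm, two cheeks 148 mm apart, on them a dark crossbar along y, 32 (x) by 206 (y) by 24 mm, from 59 to 83 mm above the worktop; bolt ends above the cheeks reach 99 mm. Origin: on the worktop below the crossbar's middle. +x is the way the wedge goes in, away from the robot; z up. A pale maple board lies in it along x, below the bar.
- bar_edge (a point): Middle of the crossbar's front lower edge, under which the wedge goes: 16 mm before the press's origin, 59 mm above the worktop; axes as the press. The clear gap from here down to the board differs each time, 11 to 15 mm, and is not reported: feel or see it. More than 35 N of load strains the bar.
- board_front (a point): Middle of the board's front end, 160 mm before the press's origin, at a fixed 44 mm above the worktop. The board (137 mm wide in y, centred, 290 mm long) cannot slide; its flat top is 44 to 48 mm above the worktop, as thick as the cork pad below happens to be. The pad yields 1 mm per 8 N, at most 5 mm.
- wedge: Loose brown waxed wooden wedge, 160 mm long (x), 34 wide (y), about 100 g; flat underside, straight sloping top: 27 mm thick at the red-painted end (-x), 5 mm at the thin end (+x), 1 mm per 7.3 mm of length. Origin: centre of the underside, z up. It begins flat on the worktop, left or right of the press, thin end pointing roughly away from the robot.
- wedge_tip (a point): Middle of the lower edge of the wedge's thin end, 80 mm before (+x) its origin; axes as the wedge. The wedge first touches the bar with this point 44 to 73 mm past bar_edge; from there the push needed rises about 1 N per mm, and the bar bears 1.0 to 1.5 times the push.
- wedge_butt (a point): Middle of the lower edge of the wedge's thick red end face, 80 mm behind (-x) its origin; axes as the wedge. Pushing here with about 15 N along the press's x, the wedge lying free on the board, jams it well; friction then keeps it. Pushed in while held even 1 mm above the board, it loses grip or goes loose when released.
- sanding_block: Loose brown cork sanding block, 62x107x29 mm, a bystander on the other side of the press from the wedge. Origin: centre of the underside.
- mug: Loose white mug with dark dots, 82x114x91 mm, a bystander behind on the left. Origin: centre of the underside.
- glue_bottle: Loose tall cream glue bottle, 60x76x234 mm, a bystander behind on the right. Origin: centre of the underside.
Mind the look-alikes: they are no part of the job. Several things have the shape of the wedge; the one meant has the colours described above.

How it is judged:
By the outcome, as a careful person would: the job done as asked, in the order asked, and still so for the second after the job is handed in, with the robot touching nothing.
It also fails if it takes over 51 s, if anything falls off the work surface, if the arm or the gripper's body presses on something with over 40 N, if the wrist force passes 120 N, or if a joint passes its speed limit or range.

## Working session

There is one attempt and no reset: what is moved stays moved. The work goes in short steps, Python scripts to look and compute and a tool call to move; the robot and the scene stay as the last step left them, time stands still between calls to the robot, and variables do not carry over. Pictures are saved under pics/ and viewed, at most 10 in all, crops included, and the job is handed in when it is done.

Besides the shell and the picture viewer there is one more tool, called after "Call:" by a JSON object that holds its "api" and its "payload". send_rows: Moves the arm, as the interface text tells. Its arguments: {"type":"object","properties":{"steps":{"type":"array"}},"required":["steps"]}

```bash
mkdir -p pics; python3 - <<'E'
from plant import bot
import cv2
print(bot.tip_reach,bot.observe())
for n in("top","side"):
    cv2.imwrite(f"pics/{n}0.png",bot.grab_frame(n)); p=bot.camera_params(n); print(n,p)
E
```

```text
0.014 {'t': 0.0, 'joint_positions': array([ 1.20988830e+00,  3.59528186e-01,  1.51145076e+00,  4.47651600e-05,
        1.27249330e+00, -1.15093080e-01]), 'qd': array([ 0.00153574, -0.00238054,  0.00075029, -0.00072165,  0.00213897,
       -0.00159316]), 'effort': array([-2.76561943e-03, -5.27617049e+01, -2.78614962e+01, -4.25831104e-04,
        1.34070776e-02, -1.79666500e-05]), 'position': array([0.14573833, 0.58128645, 0.21113284]), 'eef_rot': array([-2.42351838e-04,  1.22604754e-01,  9.92455133e-01, -9.08264116e-04]), 'contact_force': array([ 0.40761655,  0.01513584, -0.50886241]), 'wrist_torque': array([-0.0274462 , -0.10374808,  0.03330448]), 'gripper_force': 0.0, 'opening': 0.08531857545527828}
top {'fx': 488.22364278265826, 'fy': 488.22364278265826, 'cx': 251.89849818840443, 'cy': 187.6180474241276, 'extrinsics': array([[-0.09608821, -0.99535431, -0.0060707 ,  0.03669099],
       [-0.95360457,  0.09380262, -0.28607585,  0.51140297],
       [ 0.28531628, -0.02169948, -0.95818774,  1.45480619],
       [ 0.        ,  0.        ,  0.        ,  1.        ]])}
side {'fx': 371.9938598201652, 'fy': 371.9938598201652, 'cx': 253.35988802411404, 'cy': 185.66145252162903, 'extrinsics': array([[ 0.91641692, -0.40011946,  0.00918969, -0.47918396],
       [-0.17657157, -0.42480485, -0.88789826,  0.16569733],
       [ 0.3591692 ,  0.81206235, -0.45994808,  0.90393563],
       [ 0.        ,  0.        ,  0.        ,  1.        ]])}
```

View pics/top0.png

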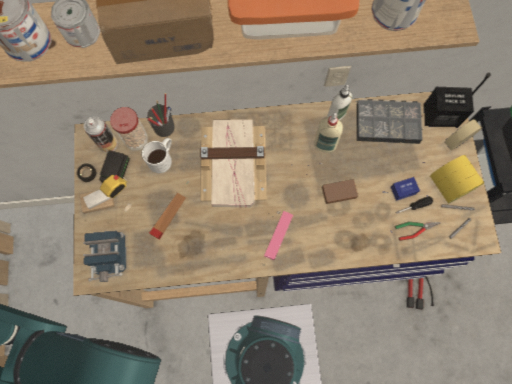

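View pics/side0.png

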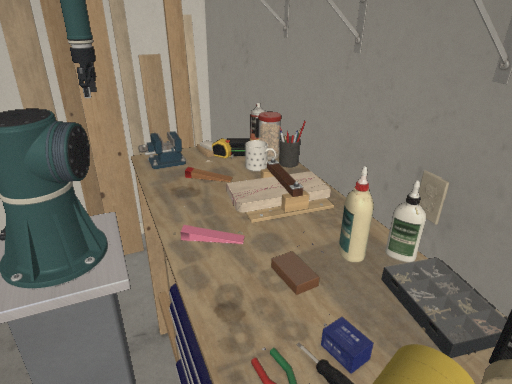

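The top view shows the brown wedge with its red end at about (156,234) and thin end at about (181,196). The press crossbar runs from (202,154) to (264,153). The pink wedge at (279,235) is a look-alike. I'll zoom in next to get corners.

```bash
python3 - <<'E'
import cv2,numpy as np
a=cv2.imread("pics/top0.png")
c=cv2.resize(a[110:250,140:280],(560,560),interpolation=cv2.INTER_CUBIC)
b=cv2.imread("pics/side0.png")
d=cv2.resize(b[155:225,180:340],None,fx=5,fy=5,interpolation=cv2.INTER_CUBIC)
cv2.imwrite("pics/z1.png",c);cv2.imwrite("pics/z2.png",d)
E
```

```text
(no output)
```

View pics/z1.png

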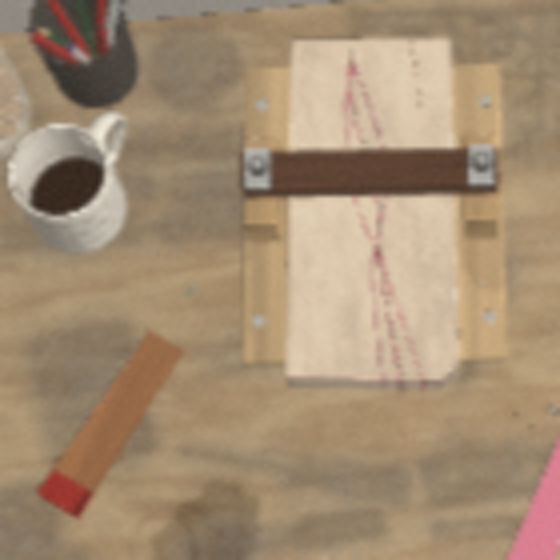

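View pics/z2.png

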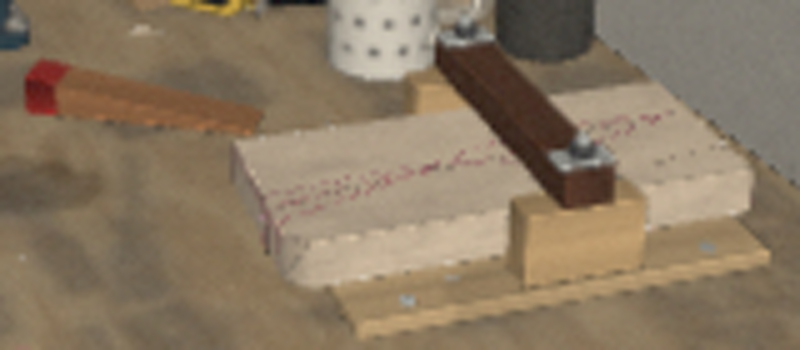

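The zooms give usable corners for the wedge, bar and board in both views. I'll fit the poses by least squares.

```bash
cat > h.py <<'E'
from plant import bot
import numpy as np, cv2
from scipy.optimize import least_squares
P={n:bot.camera_params(n) for n in("top","side")}
def proj(n,X):
    p=P[n];E=p["extrinsics"];X=np.atleast_2d(X)@E[:3,:3].T+E[:3,3]
    return np.c_[p["fx"]*X[:,0]/X[:,2]+p["cx"],p["fy"]*X[:,1]/X[:,2]+p["cy"]]
def world(q,X):
    c,s=np.cos(q[2]),np.sin(q[2]);X=np.atleast_2d(X)
    return np.c_[q[0]+c*X[:,0]-s*X[:,1],q[1]+s*X[:,0]+c*X[:,1],X[:,2]]
Z={"top":(4,140,110),"side":(5,180,155)}
def full(n,uv):
    s,a,b=Z[n];return (np.array(uv)+.5)/s-.5+[a,b]
def fit(obs,q0):
    def r(q): return np.concatenate([(proj(n,world(q,X))-full(n,uv)).ravel() for n,X,uv in obs])
    S=least_squares(r,q0,loss="soft_l1",f_scale=.5,x_scale=[.1,.1,1]);return S.x,r(S.x).reshape(-1,2)
E
python3 - <<'E'
from h import *
np.set_printoptions(precision=4,suppress=True)
w=[("top",(.08,.017,.005),(150,330)),("top",(.08,-.017,.005),(184,351)),("top",(-.08,.017,.027),(38,491)),("top",(-.08,-.017,0),(78,517)),
("side",(-.08,.017,.027),(42,60)),("side",(-.08,-.017,.027),(58,77)),("side",(-.08,-.017,0),(58,115)),("side",(.08,-.017,.005),(257,126)),("side",(.08,.017,.005),(263,111))]
for o in (w,w[:4],w[4:]): print("wedge",*fit(o,[.45,.25,-.5]))
b=[("top",(.016,.103,.083),(244,150)),("top",(.016,-.103,.083),(497,147)),("top",(-.016,.103,.059),(243,195)),("top",(-.016,-.103,.059),(497,191)),
("top",(.13,.0685,.046),(291,38)),("top",(.13,-.0685,.046),(451,38)),("top",(-.16,.0685,.044),(287,380)),
("side",(-.016,-.103,.083),(552,172)),("side",(.016,-.103,.059),(612,205)),("side",(-.016,-.103,.059),(565,203)),("side",(-.16,.0685,.046),(235,140))]
for o in (b,b[:7],b[7:]): print("press",*fit(o,[.6,.1,0.]))
E
```

```text
wedge [ 0.4691  0.2629 -0.6151] [[-0.0185 -0.6529]
 [ 0.2833 -0.9627]
 [-0.1454 -0.4927]
 [ 0.5181 -0.1316]
 [-0.1006 -0.4968]
 [-6.8301  0.109 ]
 [-6.2353 -0.4013]
 [-1.2202  0.6641]
 [ 0.1122 -0.6361]]
wedge [ 0.4672  0.2635 -0.6225] [[-0.0174 -0.0462]
 [ 0.2462 -0.2872]
 [-0.4719 -0.0326]
 [ 0.1554  0.3924]]
wedge [ 0.4725  0.2612 -0.5935] [[ 0.714  -0.2821]
 [-5.7966  0.3526]
 [-5.211  -0.1508]
 [ 0.1382  0.4766]
 [ 1.2301 -0.8342]]
press [ 0.6367  0.0387 -0.0795] [[-0.8825  0.0361]
 [ 0.2977 -0.364 ]
 [ 0.037   0.7761]
 [ 0.4009  0.6378]
 [-0.6184 -0.0219]
 [ 0.4399 -0.7572]
 [-0.1874 -1.2899]
 [ 2.1867  0.434 ]
 [ 0.0207 -0.332 ]
 [-0.9015  1.7736]
 [-0.4549 -0.5497]]
press [ 0.6363  0.0386 -0.0809] [[-0.8517  0.107 ]
 [ 0.3334 -0.2089]
 [ 0.0537  0.8472]
 [ 0.4225  0.7929]
 [-0.5408  0.0573]
 [ 0.5206 -0.6253]
 [-0.2336 -1.1998]]
press [ 0.6377  0.0398 -0.0784] [[ 2.3427  0.1827]
 [ 0.1556 -0.5917]
 [-0.7466  1.5153]
 [-0.2855 -0.735 ]]
```

```bash
cat >> h.py <<'E'
from scipy.spatial.transform import Rotation as Ro
def state():
    s=bot.observe();q=s["eef_rot"];R=Ro.from_quat(np.r_[q[1:],q[0]]).as_matrix()
    return s,s["position"],R
def rel(target,axis_yaw):
    "tool-frame shift to target, and yaw deg so tool x points against axis_yaw"
    s,p,R=state();d=R.T@(np.array(target)-p)
    cur=np.arctan2(-R[1,0],-R[0,0]);y=np.degrees((cur-axis_yaw+np.pi/2)%np.pi-np.pi/2)
    return np.round(d*1000,1),round(y,1),np.round(p*1000,1),np.round(s["contact_force"],1)
E
python3 - <<'E'
from h import *
np.set_printoptions(precision=4,suppress=True)
w=[("top",(.08,.017,.005),(150,330)),("top",(.08,-.017,.005),(184,351)),("top",(-.08,.017,.027),(38,491)),("top",(-.08,-.017,0),(78,517)),
("side",(-.08,.017,.027),(42,60)),("side",(-.08,-.017,.027),(27,72)),("side",(-.08,-.017,0),(27,113)),("side",(.08,-.017,.005),(257,126)),("side",(.08,.017,.005),(263,111))]
for o in (w,w[4:]): q,r=fit(o,[.45,.25,-.5]);print("wedge",q,r)
q=fit(w,[.45,.25,-.5])[0]
t=world(q,[[-.02,0,.014]])[0];print(t,rel(t,q[2]))
E
```

```text
wedge [ 0.4687  0.2632 -0.6196] [[-0.0108 -0.5076]
 [ 0.2665 -0.7766]
 [-0.3341 -0.4513]
 [ 0.3057 -0.0489]
 [-0.1654 -0.5586]
 [-0.7382  1.0399]
 [-0.1425 -0.0723]
 [-1.4037  0.6848]
 [-0.0231 -0.612 ]]
wedge [ 0.4707  0.2636 -0.5941] [[ 0.0397 -0.4604]
 [-0.2892  1.1656]
 [ 0.3025  0.0569]
 [-0.6164  0.2902]
 [ 0.4968 -1.0118]]
[0.4524 0.2748 0.014 ] (array([-372.1, -222.3,  197.5]), np.float64(21.4), array([145.7, 581.3, 211.2]), array([ 0.7, -0.4,  0.5]))
```

Call:
{"api": "send_rows", "payload": {"steps": [{"dx": -0.035, "dy": -0.021, "dz": 0, "yaw": 4, "hand": 0}, {"dx": -0.07, "dy": -0.042, "dz": 0, "yaw": 8, "hand": 0}, {"dx": -0.105, "dy": -0.063, "dz": 0, "yaw": 13, "hand": 0}, {"dx": -0.14, "dy": -0.084, "dz": 0, "yaw": 17, "hand": 0}, {"dx": -0.175, "dy": -0.105, "dz": 0, "yaw": 21.4, "hand": 0}]}}

```text
t: 0.52
position: [0.2908, 0.4358, 0.2116]
eef_rot: [-0.0, 0.306, 0.952, -0.0]
contact_force: [0.3, 0.6, 0.4]
opening: 0.0852
gripper_force: 0.0
```

```bash
python3 -c "
from h import *
print(rel([.4524,.2748,.08],-.617))"
```

```text
(array([-225.2,  -36.6,  131.7]), np.float64(-0.3), array([290.8, 435.8, 211.6]), array([0.3, 0.6, 0.4]))
```

Call:
{"api": "send_rows", "payload": {"steps": [{"dx": -0.038, "dy": -0.006, "dz": 0, "hand": 0}, {"dx": -0.076, "dy": -0.012, "dz": 0.01, "hand": 0}, {"dx": -0.114, "dy": -0.018, "dz": 0.02, "hand": 0}, {"dx": -0.152, "dy": -0.025, "dz": 0.03, "hand": 0}, {"dx": -0.19, "dy": -0.031, "dz": 0.04, "hand": 0}]}}

```text
invalid input at $.steps[0]: expected keys hand, dx, dy, dz, yaw
```

Call:
{"api": "send_rows", "payload": {"steps": [{"dx": -0.0352, "dy": -0.0056, "dz": 0.02, "hand": 0}, {"dx": -0.0352, "dy": -0.0056, "dz": 0.045, "hand": 0}, {"dx": -0.0352, "dy": -0.0056, "dz": 0.07, "hand": 0}, {"dx": -0.0352, "dy": -0.0056, "dz": 0.092, "hand": 0}, {"dx": -0.0352, "dy": -0.0056, "dz": 0.092, "hand": 0}]}}

```text
invalid input at $.steps[0]: expected keys hand, dx, dy, dz, yaw
```

```bash
python3 - <<'E'
from h import *
print(rel([.4524,.2748,.014],-.617))
s,p,R=state()
a=bot.grab_frame("top");b=bot.grab_frame("side")
q=[]
A=cv2.resize(a[150:260,100:240],None,fx=4,fy=4,interpolation=cv2.INTER_CUBIC)
B=cv2.resize(b[90:215,120:300],None,fx=3,fy=3,interpolation=cv2.INTER_CUBIC)
c=np.zeros((600,560,3),np.uint8)
A=cv2.resize(A,(360,283));B=cv2.resize(B,(440,306))
c=np.zeros((306,800,3),np.uint8);c[:283,:360]=A;c[:,360:]=B
cv2.imwrite("pics/g1.png",c)
E
```

```text
(array([-225.2,  -36.6,  197.7]), np.float64(-0.3), array([290.8, 435.8, 211.6]), array([0.3, 0.6, 0.4]))
```

View pics/g1.png

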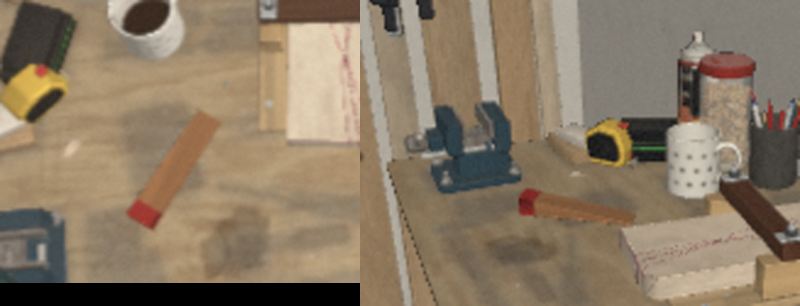

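The moves were refused because every row needs a yaw value. The picture shows the wedge untouched, and the arm still away from it at upper left. I'm resending with yaw included.

Call:
{"api": "send_rows", "payload": {"steps": [{"dx": -0.038, "dy": -0.006, "dz": 0, "yaw": 0, "hand": 0}, {"dx": -0.076, "dy": -0.012, "dz": 0.01, "yaw": 0, "hand": 0}, {"dx": -0.114, "dy": -0.018, "dz": 0.02, "yaw": 0, "hand": 0}, {"dx": -0.152, "dy": -0.025, "dz": 0.03, "yaw": 0, "hand": 0}, {"dx": -0.19, "dy": -0.031, "dz": 0.04, "yaw": 0, "hand": 0}]}}

```text
t: 1.03
position: [0.4273, 0.3012, 0.1715]
eef_rot: [-0.0, 0.304, 0.953, 0.0]
contact_force: [1.3, 1.4, 0.2]
opening: 0.0854
gripper_force: 0.0
```

Call:
{"api": "send_rows", "payload": {"steps": [{"dx": -0.035, "dy": -0.0056, "dz": 0.02, "yaw": 0, "hand": 0}, {"dx": -0.035, "dy": -0.0056, "dz": 0.045, "yaw": 0, "hand": 0}, {"dx": -0.035, "dy": -0.0056, "dz": 0.07, "yaw": 0, "hand": 0}, {"dx": -0.035, "dy": -0.0056, "dz": 0.092, "yaw": 0, "hand": 0}, {"dx": -0.035, "dy": -0.0056, "dz": 0.092, "yaw": 0, "hand": 0}]}}

```text
t: 1.45
position: [0.4488, 0.2759, 0.076]
eef_rot: [-0.003, 0.305, 0.952, -0.003]
contact_force: [-0.2, -0.6, -0.9]
opening: 0.0854
gripper_force: 0.0
```

```bash
python3 - <<'E'
from h import *
print(rel([.4524,.2748,.014],-.617))
a=bot.grab_frame("top");b=bot.grab_frame("side")
A=cv2.resize(a[150:260,100:240],(360,283),interpolation=cv2.INTER_CUBIC)
B=cv2.resize(b[120:210,150:280],(440,305),interpolation=cv2.INTER_CUBIC)
c=np.zeros((305,800,3),np.uint8);c[:283,:360]=A;c[:,360:]=B
cv2.imwrite("pics/g2.png",c)
E
```

```text
(array([-3.8,  1.6, 62. ]), np.float64(-0.1), array([448.8, 275.9,  76. ]), array([-0.2, -0.6, -0.9]))
```

View pics/g2.png

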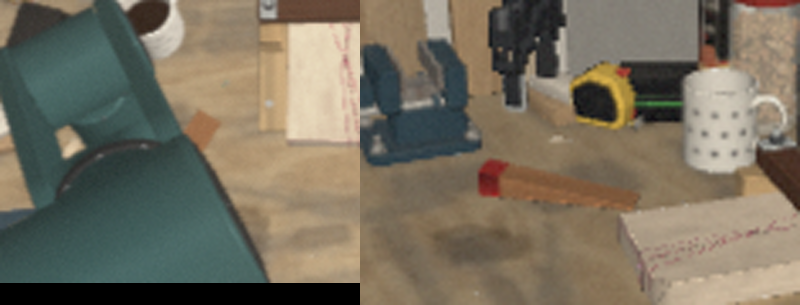

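The side view shows the open fingers above the wedge and clear of it, with their tips at about (515,105). The arm hides most of the wedge in the top view, so I'm going down to grasp.

Call:
{"api": "send_rows", "payload": {"steps": [{"dx": -0.002, "dy": 0.001, "dz": 0.02, "yaw": 0, "hand": 0}, {"dx": -0.002, "dy": 0.001, "dz": 0.04, "yaw": 0, "hand": 0}, {"dx": -0.002, "dy": 0.001, "dz": 0.055, "yaw": 0, "hand": 0}, {"dx": -0.002, "dy": 0.001, "dz": 0.062, "yaw": 0, "hand": 0.2}, {"dx": -0.002, "dy": 0.001, "dz": 0.062, "yaw": 0, "hand": 0.4}]}}

```text
t: 1.97
position: [0.4542, 0.2772, 0.018]
eef_rot: [-0.0, 0.304, 0.953, -0.0]
contact_force: [-0.1, -0.6, -0.6]
opening: 0.0641
gripper_force: 0.0
```

Call:
{"api": "send_rows", "payload": {"steps": [{"dx": 0, "dy": 0, "dz": 0, "yaw": 0, "hand": 0.7}, {"dx": 0, "dy": 0, "dz": 0, "yaw": 0, "hand": 0.9}, {"dx": 0, "dy": 0, "dz": 0, "yaw": 0, "hand": 0.9}, {"dx": 0, "dy": 0, "dz": 0, "yaw": 0, "hand": 0.9}, {"dx": 0, "dy": 0, "dz": 0, "yaw": 0, "hand": 0.9}]}}

```text
t: 2.38
position: [0.4548, 0.2769, 0.0186]
eef_rot: [0.0, 0.305, 0.952, 0.0]
contact_force: [0.9, 0.3, 0.0]
opening: 0.0087
gripper_force: 0.0
```

The fingers closed on nothing, so I'm looking again.

```bash
python3 - <<'E'
from h import *
a=bot.grab_frame("top");b=bot.grab_frame("side")
cv2.imwrite("pics/top3.png",a);cv2.imwrite("pics/side3.png",b)
A=cv2.resize(a[150:260,100:240],(360,283),interpolation=cv2.INTER_CUBIC)
B=cv2.resize(b[120:210,150:280],(440,305),interpolation=cv2.INTER_CUBIC)
c=np.zeros((305,800,3),np.uint8);c[:283,:360]=A;c[:,360:]=B
cv2.imwrite("pics/g3.png",c)
s,p,R=state()
print(proj("side",p+R[:,2]*.014),proj("side",p),proj("top",p))
E
```

```text
[[203.37416901 175.27607632]] [[203.15898978 171.62195785]] [[163.49722098 218.4767446 ]]
```

View pics/g3.png

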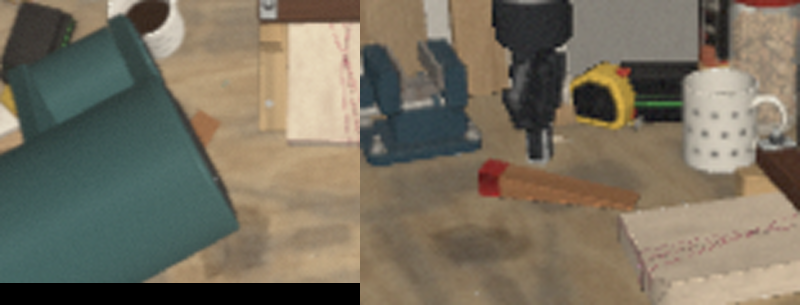

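```bash
python3 - <<'E'
from h import *
np.set_printoptions(precision=2,suppress=True)
b0=cv2.imread("pics/side0.png");b3=cv2.imread("pics/side3.png")
# start pose: two open fingers, tip ~1mm above TCP
c,s=0.9700,0.2434
y=np.array([.243,.970,0])
p=np.array([.1457,.5813,.2111])
for sg in(-1,1): print("start",proj("side",p+sg*.05*y-[0,0,.001]))
s_,p,R=state()
for z in(0,.02,.04,.06): print("now z",z,proj("side",[p[0],p[1],z]))
print("wedge pts",proj("side",world([.4687,.2632,-.6196],[[-.02,.017,.0187],[-.02,-.017,.0187],[-.02,-.017,0]])))
A=cv2.resize(b0[40:110,50:130],(400,350),interpolation=cv2.INTER_CUBIC)
B=cv2.resize(b3[130:190,170:238],(400,353),interpolation=cv2.INTER_CUBIC)[:350]
cv2.imwrite("pics/g4.png",np.hstack([A,B]))
E
```

```text
start [[ 89.29 107.46]]
start [[ 95.25 100.13]]
now z 0 [[203.44 176.4 ]]
now z 0.02 [[203.13 171.19]]
now z 0.04 [[202.82 165.9 ]]
now z 0.06 [[202.51 160.53]]
wedge pts [[204.31 169.83]
 [201.1  173.94]
 [201.4  178.86]]
```

View pics/g4.png

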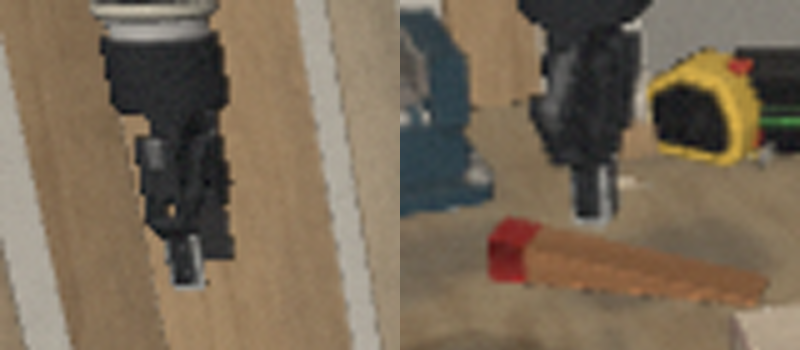

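The side view shows the fingertips at about full-image (203,168), while the reported pose projects to (203,175). That means the tips are really about 25–28 mm higher than their model, or there is an equivalent offset. They closed just above the wedge, which hasn't moved. I'll open and go down carefully, watching the force.

Call:
{"api": "send_rows", "payload": {"steps": [{"dx": 0, "dy": 0, "dz": 0, "yaw": 0, "hand": 0}, {"dx": 0, "dy": 0, "dz": 0, "yaw": 0, "hand": 0}, {"dx": 0, "dy": 0, "dz": 0, "yaw": 0, "hand": 0}, {"dx": 0, "dy": 0, "dz": 0, "yaw": 0, "hand": 0}, {"dx": 0, "dy": 0, "dz": 0.005, "yaw": 0, "hand": 0}]}}

```text
t: 2.9
position: [0.455, 0.277, 0.0135]
eef_rot: [0.001, 0.305, 0.952, 0.0]
contact_force: [0.9, -0.1, 0.1]
opening: 0.0685
gripper_force: 0.0
```

Call:
{"api": "send_rows", "payload": {"steps": [{"dx": 0, "dy": 0, "dz": 0.001, "yaw": 0, "hand": 0}, {"dx": 0, "dy": 0, "dz": 0.002, "yaw": 0, "hand": 0}, {"dx": 0, "dy": 0, "dz": 0.004, "yaw": 0, "hand": 0}, {"dx": 0, "dy": 0, "dz": 0.006, "yaw": 0, "hand": 0}, {"dx": 0, "dy": 0, "dz": 0.006, "yaw": 0, "hand": 0}]}}

```text
t: 3.32
position: [0.4541, 0.2766, 0.0065]
eef_rot: [-0.0, 0.305, 0.952, -0.0]
contact_force: [-0.5, -0.6, 0.4]
opening: 0.0852
gripper_force: 0.0
```

```bash
python3 - <<'E'
from h import *
s,p,R=state();print(p,s["contact_force"],s["opening"],bot.tip_reach)
b=bot.grab_frame("side");a=bot.grab_frame("top")
B=cv2.resize(b[130:190,170:238],(400,350),interpolation=cv2.INTER_CUBIC)
A=cv2.resize(a[180:250,140:210],(400,350),interpolation=cv2.INTER_CUBIC)
cv2.imwrite("pics/g5.png",np.hstack([A,B]))
print(proj("top",[[0,0,0]]),proj("side",[[0,0,0]]))
E
```

```text
[0.45406646 0.27660627 0.00652937] [-0.54882056 -0.64129339  0.39263679] 0.0852393222687008 0.014
[[264.21175984 359.24161102]] [[ 56.16277966 253.85036617]]
```

View pics/g5.png

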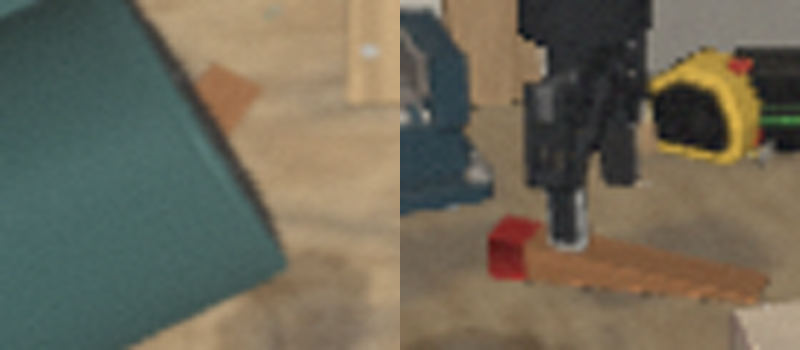

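In the side view the near fingertip is at about (198,172), in front of the wedge's side. It would be at about v=182 if it stood on the table, so the tips are roughly 37 mm up. The reported z therefore appears about 28 mm low relative to the tips. The sideways straddle is right, so I'll feel my way down.

Call:
{"api": "send_rows", "payload": {"steps": [{"dx": 0, "dy": 0, "dz": 0.002, "yaw": 0, "hand": 0}, {"dx": 0, "dy": 0, "dz": 0.004, "yaw": 0, "hand": 0}, {"dx": 0, "dy": 0, "dz": 0.005, "yaw": 0, "hand": 0}, {"dx": 0, "dy": 0, "dz": 0.006, "yaw": 0, "hand": 0}, {"dx": 0, "dy": 0, "dz": 0.006, "yaw": 0, "hand": 0}]}}

```text
t: 3.83
position: [0.4542, 0.2767, 0.0007]
eef_rot: [-0.0, 0.305, 0.952, -0.0]
contact_force: [-0.5, -0.1, -0.4]
opening: 0.0855
gripper_force: 0.0
```

Call:
{"api": "send_rows", "payload": {"steps": [{"dx": 0, "dy": 0, "dz": 0.001, "yaw": 0, "hand": 0}, {"dx": 0, "dy": 0, "dz": 0.002, "yaw": 0, "hand": 0}, {"dx": 0, "dy": 0, "dz": 0.003, "yaw": 0, "hand": 0}, {"dx": 0, "dy": 0, "dz": 0.003, "yaw": 0, "hand": 0}, {"dx": 0, "dy": 0, "dz": 0.003, "yaw": 0, "hand": 0}]}}

```text
t: 4.25
position: [0.4543, 0.2767, -0.0021]
eef_rot: [-0.0, 0.305, 0.952, -0.0]
contact_force: [0.8, -0.1, 0.7]
opening: 0.0854
gripper_force: 0.0
```

Call:
{"api": "send_rows", "payload": {"steps": [{"dx": 0, "dy": 0, "dz": 0.001, "yaw": 0, "hand": 0}, {"dx": 0, "dy": 0, "dz": 0.002, "yaw": 0, "hand": 0}, {"dx": 0, "dy": 0, "dz": 0.003, "yaw": 0, "hand": 0}, {"dx": 0, "dy": 0, "dz": 0.004, "yaw": 0, "hand": 0}, {"dx": 0, "dy": 0, "dz": 0.004, "yaw": 0, "hand": 0}]}}

```text
t: 4.67
position: [0.4542, 0.2767, -0.0063]
eef_rot: [-0.0, 0.305, 0.952, -0.0]
contact_force: [1.0, 0.6, 0.1]
opening: 0.0852
gripper_force: 0.0
```

```bash
python3 - <<'E'
from h import *
s,p,R=state();print(p,s["contact_force"])
b=bot.grab_frame("side").astype(int);b3=cv2.imread("pics/side3.png").astype(int)
# bright/dark finger edge: print gray columns u=196..201, v=164..186 now
g=b.mean(2).round().astype(int)
for v in range(163,186): print(v,g[v,193:206],(b[v,193:206,2]-b[v,193:206,0]))
E
```

```text
[ 0.45418637  0.27666459 -0.00625317] [1.02104124 0.63410219 0.06234447]
163 [ 45  48  46  46  46  40  37  52  52  96 108  75  42] [ 0 -6 -2 -3 -1  0 -1 -2 10 36 45 21  1]
164 [ 47  52  52  51  50  41  46  47  58 110 113 102  61] [-3 -2 -2 -2 -4 -3  2 -3 14 45 44 39 11]
165 [ 33  43  49  44  46  43  33  42  56 112 114 114 113] [-2 -2 -5 -1  0  1 -5 -1 16 45 47 45 42]
166 [102  87  81  37  37  34  57 107 117 118 113 114 117] [39 27  3  0 -2 -3  2  4 11 45 46 44 43]
167 [106 112  90  42  38  39  59 121 120 100 113 117 114] [57 39  0 -3 -3 -3  5  4  8 38 43 45 43]
168 [ 81  97  80  45  39  47  56 105 120  95 117 117 116] [77 57 15 -4 -1 -2  3  3 10 39 46 45 45]
169 [ 89  94  82  42  47  43  53  97 119  99 119 119 115] [76 64 13 -3 -1 -2 -1  3  9 36 44 44 43]
170 [ 90  94 102  45  46  44  54  99 120  98 104 104 110] [67 59 19 -7 -1 -6 -2  3 10 53 59 58 47]
171 [ 92  92  88  44  46  47  54 101 130  85  93  96  98] [65 60 32 -4 -3 -3 -2  3  8 45 71 67 63]
172 [ 91  90  89  46  40  45  53 103 132  80  88  94  91] [69 62 31  1 -1 -1  1  3  7 38 66 67 67]
173 [105 108 113  46  47  46  49  83 
[... 549 characters left out ...]
 73 73]
179 [111 108 109 107 107 107 103 102  78  80  93  86  93] [46 47 45 45 46 42 45 43 34 38 49 48 51]
180 [116 113 108 110 110 111 106 104  99  97  96  93  94] [44 41 44 46 41 39 40 38 33 34 34 33 33]
181 [117 110 106 112 113 114 108 111 108 107 102  94  92] [44 43 42 43 43 39 40 37 37 35 33 34 33]
182 [113 113 111 112 114 115 113 111 114 109 106 102 100] [43 42 43 44 44 45 41 38 37 40 38 35 34]
183 [113 116 115 111 113 116 114 117 118 117 115 111 109] [45 45 45 48 47 45 46 43 44 43 43 41 41]
184 [109 114 116 117 112 112 118 117 120 116 118 116 112] [44 45 46 46 46 45 46 47 46 45 44 44 45]
185 [112 117 118 117 112 113 116 126 120 118 116 111 109] [47 46 46 47 48 48 47 44 44 42 42 42 40]
```

No contact well below the reported zero, so the offset is confirmed. I'm going 8 mm lower, which puts the open tips at about 17 mm, and then closing.

Call:
{"api": "send_rows", "payload": {"steps": [{"dx": 0, "dy": 0, "dz": 0.002, "yaw": 0, "hand": 0}, {"dx": 0, "dy": 0, "dz": 0.004, "yaw": 0, "hand": 0}, {"dx": 0, "dy": 0, "dz": 0.006, "yaw": 0, "hand": 0}, {"dx": 0, "dy": 0, "dz": 0.008, "yaw": 0, "hand": 0}, {"dx": 0, "dy": 0, "dz": 0.008, "yaw": 0, "hand": 0.3}]}}

```text
t: 5.13
position: [0.454, 0.2766, -0.0145]
eef_rot: [-0.0, 0.305, 0.952, -0.0]
contact_force: [-0.7, -0.4, -0.1]
opening: 0.0755
gripper_force: 0.0
```

Call:
{"api": "send_rows", "payload": {"steps": [{"dx": 0, "dy": 0, "dz": 0, "yaw": 0, "hand": 0.5}, {"dx": 0, "dy": 0, "dz": 0, "yaw": 0, "hand": 0.7}, {"dx": 0, "dy": 0, "dz": 0, "yaw": 0, "hand": 0.8}, {"dx": 0, "dy": 0, "dz": 0, "yaw": 0, "hand": 0.8}, {"dx": 0, "dy": 0, "dz": 0, "yaw": 0, "hand": 0.8}]}}

```text
t: 5.55
position: [0.4547, 0.2769, -0.0137]
eef_rot: [0.0, 0.305, 0.952, 0.0]
contact_force: [-0.1, 0.7, 3.4]
opening: 0.0328
gripper_force: 60.5
```

```bash
python3 - <<'E'
from h import *
P_=[.6365,.0388,-.080]
for x,z in((-.1254,.056),):
    t=world(P_,[[x,0,z]])[0];print(t,rel(t,P_[2]))
E
```

```text
[0.51150107 0.0488213  0.056     ] (array([-178.7, -152.7,  -69.7]), np.float64(-30.9), array([454.7, 276.9, -13.7]), array([-0.1,  0.7,  3.4]))
```

Call:
{"api": "send_rows", "payload": {"steps": [{"dx": 0, "dy": 0, "dz": -0.015, "yaw": 0, "hand": 0.8}, {"dx": 0, "dy": 0, "dz": -0.03, "yaw": 0, "hand": 0.8}, {"dx": 0, "dy": 0, "dz": -0.05, "yaw": 0, "hand": 0.8}, {"dx": 0, "dy": 0, "dz": -0.07, "yaw": 0, "hand": 0.8}, {"dx": 0, "dy": 0, "dz": -0.08, "yaw": 0, "hand": 0.8}]}}

```text
t: 5.97
position: [0.4552, 0.2772, 0.0679]
eef_rot: [0.001, 0.305, 0.952, 0.001]
contact_force: [-0.3, 0.3, 0.4]
opening: 0.0329
gripper_force: 60.0
```

```bash
python3 - <<'E'
from h import *
P_=[.6365,.0388,-.080]
t=world(P_,[[-.1254,0,.066]])[0];print(rel(t,P_[2]))
E
```

```text
(array([-178.4, -153.3,    1.8]), np.float64(-30.9), array([455.2, 277.2,  67.9]), array([-0.3,  0.3,  0.4]))
```

Call:
{"api": "send_rows", "payload": {"steps": [{"dx": -0.028, "dy": -0.025, "dz": 0, "yaw": -5, "hand": 0.8}, {"dx": -0.056, "dy": -0.05, "dz": 0, "yaw": -10, "hand": 0.8}, {"dx": -0.084, "dy": -0.075, "dz": 0, "yaw": -15, "hand": 0.8}, {"dx": -0.112, "dy": -0.1, "dz": 0, "yaw": -20, "hand": 0.8}, {"dx": -0.14, "dy": -0.125, "dz": 0, "yaw": -25, "hand": 0.8}]}}

```text
t: 6.38
position: [0.4956, 0.0921, 0.0658]
eef_rot: [-0.0, 0.089, 0.996, -0.0]
contact_force: [0.6, 0.3, -0.5]
opening: 0.0322
gripper_force: 60.1
```

```bash
python3 - <<'E'
from h import *
P_=[.6365,.0388,-.080]
t=world(P_,[[-.1254,0,.050]])[0];print(rel(t,P_[2]))
E
```

```text
(array([-23.3, -39.8,  15.8]), np.float64(-5.6), array([495.6,  92.1,  65.8]), array([ 0.6,  0.3, -0.5]))
```

Call:
{"api": "send_rows", "payload": {"steps": [{"dx": -0.012, "dy": -0.02, "dz": 0, "yaw": -3, "hand": 0.8}, {"dx": -0.023, "dy": -0.04, "dz": 0.0, "yaw": -5.6, "hand": 0.8}, {"dx": -0.023, "dy": -0.04, "dz": 0.005, "yaw": -5.6, "hand": 0.8}, {"dx": -0.023, "dy": -0.04, "dz": 0.01, "yaw": -5.6, "hand": 0.8}, {"dx": -0.023, "dy": -0.04, "dz": 0.01, "yaw": -5.6, "hand": 0.8}]}}

```text
t: 6.8
position: [0.5097, 0.0505, 0.0547]
eef_rot: [-0.001, 0.043, 0.999, 0.0]
contact_force: [-0.4, -0.7, -1.1]
opening: 0.0325
gripper_force: 60.1
```

```bash
python3 - <<'E'
from h import *
P_=[.6365,.0388,-.080]
t=world(P_,[[-.1254,0,.035]])[0];print(rel(t,P_[2]))
b=bot.grab_frame("side");a=bot.grab_frame("top")
cv2.imwrite("pics/side6.png",b);cv2.imwrite("pics/top6.png",a)
A=cv2.resize(a[140:230,190:280],(400,400),interpolation=cv2.INTER_CUBIC)
B=cv2.resize(b[150:230,215:295],(400,400),interpolation=cv2.INTER_CUBIC)
cv2.imwrite("pics/g6.png",np.hstack([A,B]))
s,p,R=state()
f=lambda n,o,k,X:np.round((proj(n,X)-o)*k,0)
w=p+[0,0,.0137]
cor=[w+R@np.array([-(x+.0194),y,-z])*[1,1,1] for x,y,z in((.08,.017,.005),(.08,-.017,.005),(-.08,-.017,0),(-.08,-.017,.027),(-.08,.017,.027))]
print(f("top",[190,140],400/90,cor),f("side",[215,150],5,cor))
E
```

```text
(array([-2. , -1.5, 19.7]), np.float64(-0.4), array([509.7,  50.5,  54.7]), array([-0.4, -0.7, -1.1]))
[[161.  91.]
 [208.  91.]
 [209. 309.]
 [208. 299.]
 [158. 300.]] [[285. 124.]
 [306. 148.]
 [ 46. 193.]
 [ 45. 151.]
 [ 30. 126.]]
```

View pics/g6.png

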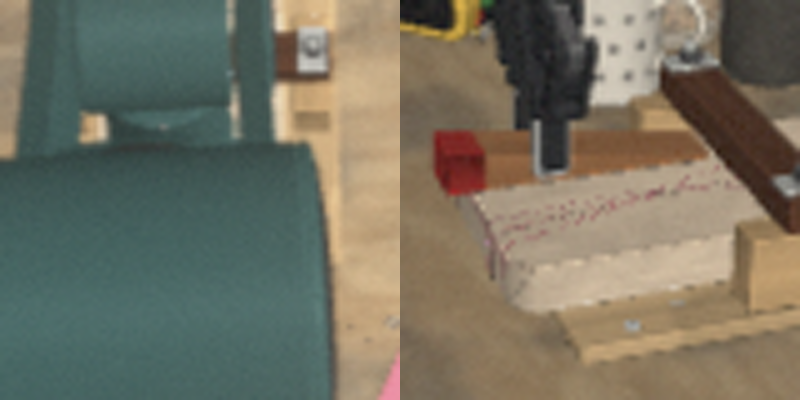

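In the side view the gripped wedge is aligned over the board, with its red end at crop (435–486,132–193) and its thin tip at about (708,152). Everything is within about 1 px of prediction, so I'm lowering it to contact.

Call:
{"api": "send_rows", "payload": {"steps": [{"dx": -0.001, "dy": -0.001, "dz": 0.003, "yaw": -0.4, "hand": 0.8}, {"dx": -0.002, "dy": -0.0015, "dz": 0.007, "yaw": -0.4, "hand": 0.8}, {"dx": -0.002, "dy": -0.0015, "dz": 0.011, "yaw": -0.4, "hand": 0.8}, {"dx": -0.002, "dy": -0.0015, "dz": 0.015, "yaw": -0.4, "hand": 0.8}, {"dx": -0.002, "dy": -0.0015, "dz": 0.015, "yaw": -0.4, "hand": 0.8}]}}

```text
t: 7.32
position: [0.5123, 0.0488, 0.0401]
eef_rot: [-0.001, 0.039, 0.999, -0.0]
contact_force: [0.5, 0.2, -0.2]
opening: 0.0325
gripper_force: 60.1
```

Call:
{"api": "send_rows", "payload": {"steps": [{"dx": 0, "dy": 0, "dz": 0.001, "yaw": 0, "hand": 0.8}, {"dx": 0, "dy": 0, "dz": 0.002, "yaw": 0, "hand": 0.8}, {"dx": 0, "dy": 0, "dz": 0.003, "yaw": 0, "hand": 0.8}, {"dx": 0, "dy": 0, "dz": 0.003, "yaw": 0, "hand": 0.8}, {"dx": 0, "dy": 0, "dz": 0.003, "yaw": 0, "hand": 0.8}]}}

```text
t: 7.73
position: [0.513, 0.0485, 0.0381]
eef_rot: [0.0, 0.039, 0.999, -0.0]
contact_force: [0.0, -0.4, -1.2]
opening: 0.0326
gripper_force: 60.1
```

Call:
{"api": "send_rows", "payload": {"steps": [{"dx": 0, "dy": 0, "dz": 0.001, "yaw": 0, "hand": 0.8}, {"dx": 0, "dy": 0, "dz": 0.002, "yaw": 0, "hand": 0.8}, {"dx": 0, "dy": 0, "dz": 0.003, "yaw": 0, "hand": 0.8}, {"dx": 0, "dy": 0, "dz": 0.003, "yaw": 0, "hand": 0.8}, {"dx": 0, "dy": 0, "dz": 0.003, "yaw": 0, "hand": 0.8}]}}

```text
t: 8.15
position: [0.5129, 0.0485, 0.0349]
eef_rot: [-0.0, 0.039, 0.999, -0.0]
contact_force: [0.5, -0.7, -1.2]
opening: 0.0324
gripper_force: 60.1
```

Call:
{"api": "send_rows", "payload": {"steps": [{"dx": 0, "dy": 0, "dz": 0.0005, "yaw": 0, "hand": 0.8}, {"dx": 0, "dy": 0, "dz": 0.001, "yaw": 0, "hand": 0.8}, {"dx": 0, "dy": 0, "dz": 0.0015, "yaw": 0, "hand": 0.8}, {"dx": 0, "dy": 0, "dz": 0.0015, "yaw": 0, "hand": 0.8}, {"dx": 0, "dy": 0, "dz": 0.0015, "yaw": 0, "hand": 0.8}]}}

```text
t: 8.57
position: [0.513, 0.0485, 0.0334]
eef_rot: [-0.0, 0.039, 0.999, -0.0]
contact_force: [0.7, 0.2, -0.9]
opening: 0.0323
gripper_force: 60.1
```

Estimated underside height is 47 mm. Continuing down.

Call:
{"api": "send_rows", "payload": {"steps": [{"dx": 0, "dy": 0, "dz": 0.0005, "yaw": 0, "hand": 0.8}, {"dx": 0, "dy": 0, "dz": 0.001, "yaw": 0, "hand": 0.8}, {"dx": 0, "dy": 0, "dz": 0.0015, "yaw": 0, "hand": 0.8}, {"dx": 0, "dy": 0, "dz": 0.0015, "yaw": 0, "hand": 0.8}, {"dx": 0, "dy": 0, "dz": 0.0015, "yaw": 0, "hand": 0.8}]}}

```text
t: 8.98
position: [0.513, 0.0485, 0.0319]
eef_rot: [-0.0, 0.039, 0.999, -0.0]
contact_force: [0.3, 0.2, -0.6]
opening: 0.0325
gripper_force: 60.1
```

Call:
{"api": "send_rows", "payload": {"steps": [{"dx": 0, "dy": 0, "dz": 0.0005, "yaw": 0, "hand": 0.8}, {"dx": 0, "dy": 0, "dz": 0.001, "yaw": 0, "hand": 0.8}, {"dx": 0, "dy": 0, "dz": 0.0015, "yaw": 0, "hand": 0.8}, {"dx": 0, "dy": 0, "dz": 0.0015, "yaw": 0, "hand": 0.8}, {"dx": 0, "dy": 0, "dz": 0.0015, "yaw": 0, "hand": 0.8}]}}

```text
t: 9.4
position: [0.513, 0.0485, 0.0306]
eef_rot: [0.0, 0.039, 0.999, -0.0]
contact_force: [-0.7, -0.1, 2.1]
opening: 0.0327
gripper_force: 60.3
```

Call:
{"api": "send_rows", "payload": {"steps": [{"dx": 0, "dy": 0, "dz": 0.0005, "yaw": 0, "hand": 0.8}, {"dx": 0, "dy": 0, "dz": 0.001, "yaw": 0, "hand": 0.8}, {"dx": 0, "dy": 0, "dz": 0.001, "yaw": 0, "hand": 0.8}, {"dx": 0, "dy": 0, "dz": 0.001, "yaw": 0, "hand": 0.8}, {"dx": 0, "dy": 0, "dz": 0.001, "yaw": 0, "hand": 0.8}]}}

```text
t: 9.82
position: [0.5131, 0.0485, 0.03]
eef_rot: [0.0, 0.039, 0.999, -0.0]
contact_force: [-1.9, 0.7, 7.0]
opening: 0.0324
gripper_force: 61.0
```

Firm contact at 7 N. Releasing now and lifting.

Call:
{"api": "send_rows", "payload": {"steps": [{"dx": 0, "dy": 0, "dz": -0.0005, "yaw": 0, "hand": 0.6}, {"dx": 0, "dy": 0, "dz": -0.0005, "yaw": 0, "hand": 0.4}, {"dx": 0, "dy": 0, "dz": -0.0005, "yaw": 0, "hand": 0.2}, {"dx": 0, "dy": 0, "dz": -0.0005, "yaw": 0, "hand": 0.1}, {"dx": 0, "dy": 0, "dz": -0.0005, "yaw": 0, "hand": 0.1}]}}

```text
t: 10.23
position: [0.5129, 0.0485, 0.0298]
eef_rot: [-0.0, 0.039, 0.999, -0.0]
contact_force: [-0.3, -0.1, -0.9]
opening: 0.077
gripper_force: 0.0
```

Call:
{"api": "send_rows", "payload": {"steps": [{"dx": 0, "dy": 0, "dz": -0.01, "yaw": 0, "hand": 0.1}, {"dx": 0, "dy": 0, "dz": -0.025, "yaw": 0, "hand": 0.1}, {"dx": 0, "dy": 0, "dz": -0.045, "yaw": 0, "hand": 0.1}, {"dx": 0, "dy": 0, "dz": -0.06, "yaw": 0, "hand": 0.1}, {"dx": 0.01, "dy": 0, "dz": -0.06, "yaw": 0, "hand": 0.3}]}}

```text
t: 10.65
position: [0.5076, 0.049, 0.0935]
eef_rot: [0.004, 0.039, 0.999, -0.0]
contact_force: [1.4, 0.6, 0.1]
opening: 0.0664
gripper_force: 0.0
```

Call:
{"api": "send_rows", "payload": {"steps": [{"dx": 0.025, "dy": 0, "dz": 0, "yaw": 0, "hand": 0.5}, {"dx": 0.05, "dy": 0, "dz": 0, "yaw": 0, "hand": 0.8}, {"dx": 0.075, "dy": 0, "dz": 0, "yaw": 0, "hand": 1}, {"dx": 0.085, "dy": 0, "dz": 0, "yaw": 0, "hand": 1}, {"dx": 0.085, "dy": 0, "dz": 0, "yaw": 0, "hand": 1}]}}

```text
t: 11.07
position: [0.4142, 0.0562, 0.0895]
eef_rot: [-0.002, 0.039, 0.999, -0.0]
contact_force: [0.3, -0.2, 0.1]
opening: 0.0038
gripper_force: 0.0
```

```bash
python3 - <<'E'
from h import *
np.set_printoptions(precision=4,suppress=True)
s,p,R=state();print(p,s["opening"],np.degrees(np.arctan2(-R[1,0],-R[0,0])))
P_=[.6365,.0388,-.080]
print(rel(world(P_,[[-.186-.025,0,.036]])[0],P_[2]))
b=bot.grab_frame("side");a=bot.grab_frame("top");cv2.imwrite("pics/side7.png",b);cv2.imwrite("pics/top7.png",a)
for n,im in(("side",b),("top",a)):
    h=cv2.cvtColor(im,cv2.COLOR_BGR2HSV);m=((h[...,0]<6)|(h[...,0]>174))&(h[...,1]>150)&(h[...,2]>60)
    k,l,st,c=cv2.connectedComponentsWithStats(m.astype(np.uint8))
    for i in range(1,k):
        if st[i,4]>15: print(n,st[i],c[i])
# predicted wedge corners
q=[*world(P_,[[-.106,0,0]])[0][:2],-.08]
C=world(q,[[-.08,-.017,.044],[-.08,.017,.044],[-.08,-.017,.071],[-.08,.017,.071],[.08,-.017,.049],[.08,.017,.049]])
print(proj("side",C));print(proj("top",C))
E
```

```text
[0.4142 0.0562 0.0895] 0.0038434771677527567 -4.463697170443827
(array([-12.2,   0.4,  53.5]), np.float64(0.1), array([414.2,  56.2,  89.5]), array([ 0.3, -0.2,  0.1]))
side [259 116  22   6  80] [269.6375 118.9375]
side [287 133   2  10  16] [287.4375 137.875 ]
side [356 183  12   8  71] [361.338  187.0986]
side [223 184  11  12 104] [227.9038 189.4423]
side [252 358  23  26 202] [260.8762 371.8267]
top [400 228  25  12  68] [412.5    234.6471]
top [409 281   3  11  20] [409.6  285.45]
top [419 280   4  18  38] [420.2105 288.5263]
[[225.2192 196.6031]
 [222.2141 191.3057]
 [224.9772 188.3387]
 [221.9442 183.1968]
 [276.615  187.1406]
 [272.4509 182.2838]]
[[238.1605 210.882 ]
 [227.3849 211.0678]
 [237.8729 208.7892]
 [226.9133 208.9782]
 [237.7051 162.5055]
 [227.2089 162.6877]]
```

The side view's red blob (u 223–234, v 184–196) matches the predicted wedge pose on the board. I'm lowering the closed fingers behind the butt and then approaching.

Call:
{"api": "send_rows", "payload": {"steps": [{"dx": 0, "dy": 0, "dz": 0.015, "yaw": 0, "hand": 1}, {"dx": 0, "dy": 0.0005, "dz": 0.03, "yaw": 0, "hand": 1}, {"dx": 0, "dy": 0.0005, "dz": 0.045, "yaw": 0, "hand": 1}, {"dx": 0, "dy": 0.0005, "dz": 0.0535, "yaw": 0, "hand": 1}, {"dx": 0, "dy": 0.0005, "dz": 0.0535, "yaw": 0, "hand": 1}]}}

```text
t: 11.58
position: [0.419, 0.0563, 0.0351]
eef_rot: [-0.001, 0.039, 0.999, -0.0]
contact_force: [0.3, -0.1, 0.2]
opening: 0.0001
gripper_force: 0.0
```

Call:
{"api": "send_rows", "payload": {"steps": [{"dx": -0.004, "dy": 0, "dz": 0, "yaw": 0, "hand": 1}, {"dx": -0.008, "dy": 0, "dz": 0, "yaw": 0, "hand": 1}, {"dx": -0.012, "dy": 0, "dz": 0, "yaw": 0, "hand": 1}, {"dx": -0.016, "dy": 0, "dz": 0, "yaw": 0, "hand": 1}, {"dx": -0.02, "dy": 0, "dz": 0, "yaw": 0, "hand": 1}]}}

```text
t: 12.0
position: [0.4395, 0.0548, 0.0371]
eef_rot: [0.001, 0.039, 0.999, -0.0]
contact_force: [-0.2, -1.0, 0.8]
opening: -0.0004
gripper_force: 0.0
```

Call:
{"api": "send_rows", "payload": {"steps": [{"dx": -0.003, "dy": 0, "dz": 0, "yaw": 0, "hand": 1}, {"dx": -0.006, "dy": 0, "dz": 0, "yaw": 0, "hand": 1}, {"dx": -0.009, "dy": 0, "dz": 0, "yaw": 0, "hand": 1}, {"dx": -0.012, "dy": 0, "dz": 0, "yaw": 0, "hand": 1}, {"dx": -0.015, "dy": 0, "dz": 0, "yaw": 0, "hand": 1}]}}

```text
t: 12.42
position: [0.4533, 0.0537, 0.0365]
eef_rot: [-0.0, 0.039, 0.999, -0.0]
contact_force: [0.6, -0.1, -0.4]
opening: 0.0001
gripper_force: 0.2
```

Call:
{"api": "send_rows", "payload": {"steps": [{"dx": -0.003, "dy": 0, "dz": 0, "yaw": 0, "hand": 1}, {"dx": -0.006, "dy": 0, "dz": 0, "yaw": 0, "hand": 1}, {"dx": -0.009, "dy": 0, "dz": 0, "yaw": 0, "hand": 1}, {"dx": -0.012, "dy": 0, "dz": 0, "yaw": 0, "hand": 1}, {"dx": -0.015, "dy": 0, "dz": 0, "yaw": 0, "hand": 1}]}}

```text
t: 12.83
position: [0.4685, 0.0525, 0.0365]
eef_rot: [-0.0, 0.039, 0.999, -0.0]
contact_force: [-0.5, 0.1, 0.0]
opening: 0.0
gripper_force: 0.2
```

```bash
cat > red.py <<'E'
from h import *
np.set_printoptions(precision=3,suppress=True)
s,p,R=state();P_=[.6365,.0388,-.080]
c,q=np.cos(.08),np.sin(.08);d=p-[*P_[:2],0]
print("local xy",d[0]*c-d[1]*q,d[0]*q+d[1]*c,"z",p[2],"F",s["contact_force"],"T",s["wrist_torque"],"yaw",np.degrees(np.arctan2(-R[1,0],-R[0,0])))
b=bot.grab_frame("side");cv2.imwrite("pics/side_%.2f.png"%s["t"],b)
h=cv2.cvtColor(b,cv2.COLOR_BGR2HSV);m=((h[...,0]<6)|(h[...,0]>174))&(h[...,1]>150)&(h[...,2]>60)
m[:170]=0;m[215:]=0;m[:,:215]=0;m[:,300:]=0
k,l,st,ce=cv2.connectedComponentsWithStats(m.astype(np.uint8))
for i in range(1,k):
    if st[i,4]>10: print(st[i],ce[i])
E
python3 red.py
```

```text
local xy -0.16859656495824266 0.00022043564121824143 z 0.03648170743704511 F [-0.548  0.051  0.006] T [ 0.021  0.025 -0.032] yaw -4.48161511193529
[233 183   9  12  83] [237.494 188.675]
```

The wedge is sliding along: the red blob moved 10 px, about 30 mm. The tip is now about 19 mm past the edge, so I'm continuing.

Call:
{"api": "send_rows", "payload": {"steps": [{"dx": -0.003, "dy": 0, "dz": 0, "yaw": 0, "hand": 1}, {"dx": -0.006, "dy": 0, "dz": 0, "yaw": 0, "hand": 1}, {"dx": -0.009, "dy": 0, "dz": 0, "yaw": 0, "hand": 1}, {"dx": -0.012, "dy": 0, "dz": 0, "yaw": 0, "hand": 1}, {"dx": -0.015, "dy": 0, "dz": 0, "yaw": 0, "hand": 1}]}}

```text
t: 13.3
position: [0.4835, 0.0513, 0.0365]
eef_rot: [0.0, 0.039, 0.999, -0.0]
contact_force: [0.2, -0.3, -0.6]
opening: 0.0002
gripper_force: 0.1
```

Call:
{"api": "send_rows", "payload": {"steps": [{"dx": -0.002, "dy": 0, "dz": 0, "yaw": 0, "hand": 1}, {"dx": -0.004, "dy": 0, "dz": 0, "yaw": 0, "hand": 1}, {"dx": -0.006, "dy": 0, "dz": 0, "yaw": 0, "hand": 1}, {"dx": -0.008, "dy": 0, "dz": 0, "yaw": 0, "hand": 1}, {"dx": -0.01, "dy": 0, "dz": 0, "yaw": 0, "hand": 1}]}}

```text
t: 13.72
position: [0.4932, 0.0506, 0.0365]
eef_rot: [-0.0, 0.039, 0.999, -0.0]
contact_force: [-0.9, 0.8, 0.9]
opening: 0.0002
gripper_force: 0.2
```

Call:
{"api": "send_rows", "payload": {"steps": [{"dx": -0.0015, "dy": 0, "dz": 0, "yaw": 0, "hand": 1}, {"dx": -0.003, "dy": 0, "dz": 0, "yaw": 0, "hand": 1}, {"dx": -0.0045, "dy": 0, "dz": 0, "yaw": 0, "hand": 1}, {"dx": -0.006, "dy": 0, "dz": 0, "yaw": 0, "hand": 1}, {"dx": -0.006, "dy": 0, "dz": 0, "yaw": 0, "hand": 1}]}}

```text
t: 14.13
position: [0.4995, 0.0501, 0.0365]
eef_rot: [0.0, 0.039, 0.999, -0.0]
contact_force: [-0.0, 0.2, -0.4]
opening: -0.0002
gripper_force: 0.0
```

```bash
python3 red.py
```

```text
local xy -0.13742435689340882 0.000269918327682004 z 0.036533496535725254 F [-0.007  0.182 -0.351] T [0.004 0.025 0.022] yaw -4.485432836052928
[244 181   9  12  83] [247.759 187.12 ]
```

Call:
{"api": "send_rows", "payload": {"steps": [{"dx": -0.0015, "dy": 0, "dz": 0, "yaw": 0, "hand": 1}, {"dx": -0.003, "dy": 0, "dz": 0, "yaw": 0, "hand": 1}, {"dx": -0.0045, "dy": 0, "dz": 0, "yaw": 0, "hand": 1}, {"dx": -0.006, "dy": 0, "dz": 0, "yaw": 0, "hand": 1}, {"dx": -0.006, "dy": 0, "dz": 0, "yaw": 0, "hand": 1}]}}

```text
t: 14.6
position: [0.5056, 0.0496, 0.0366]
eef_rot: [0.0, 0.039, 0.999, -0.0]
contact_force: [0.4, -0.4, -0.4]
opening: -0.0
gripper_force: 0.0
```

Call:
{"api": "send_rows", "payload": {"steps": [{"dx": -0.0015, "dy": 0, "dz": 0, "yaw": 0, "hand": 1}, {"dx": -0.003, "dy": 0, "dz": 0, "yaw": 0, "hand": 1}, {"dx": -0.0045, "dy": 0, "dz": 0, "yaw": 0, "hand": 1}, {"dx": -0.006, "dy": 0, "dz": 0, "yaw": 0, "hand": 1}, {"dx": -0.006, "dy": 0, "dz": 0, "yaw": 0, "hand": 1}]}}

```text
t: 15.02
position: [0.5116, 0.0491, 0.0365]
eef_rot: [0.0, 0.039, 0.999, -0.0]
contact_force: [-1.3, -0.3, -0.7]
opening: -0.0003
gripper_force: 0.0
```

Call:
{"api": "send_rows", "payload": {"steps": [{"dx": -0.0015, "dy": 0, "dz": 0, "yaw": 0, "hand": 1}, {"dx": -0.003, "dy": 0, "dz": 0, "yaw": 0, "hand": 1}, {"dx": -0.0045, "dy": 0, "dz": 0, "yaw": 0, "hand": 1}, {"dx": -0.006, "dy": 0, "dz": 0, "yaw": 0, "hand": 1}, {"dx": -0.006, "dy": 0, "dz": 0, "yaw": 0, "hand": 1}]}}

```text
t: 15.43
position: [0.5176, 0.0486, 0.0365]
eef_rot: [0.0, 0.039, 0.999, -0.0]
contact_force: [-0.1, -0.1, -1.0]
opening: -0.0002
gripper_force: 0.0
```

Call:
{"api": "send_rows", "payload": {"steps": [{"dx": -0.001, "dy": 0, "dz": 0, "yaw": 0, "hand": 1}, {"dx": -0.002, "dy": 0, "dz": 0, "yaw": 0, "hand": 1}, {"dx": -0.003, "dy": 0, "dz": 0, "yaw": 0, "hand": 1}, {"dx": -0.004, "dy": 0, "dz": 0, "yaw": 0, "hand": 1}, {"dx": -0.004, "dy": 0, "dz": 0, "yaw": 0, "hand": 1}]}}

```text
t: 15.85
position: [0.5207, 0.0484, 0.0364]
eef_rot: [-0.0, 0.039, 0.999, -0.0]
contact_force: [-0.5, 0.6, -0.0]
opening: -0.0003
gripper_force: 0.5
```

Call:
{"api": "send_rows", "payload": {"steps": [{"dx": -0.001, "dy": 0, "dz": 0, "yaw": 0, "hand": 1}, {"dx": -0.002, "dy": 0, "dz": 0, "yaw": 0, "hand": 1}, {"dx": -0.003, "dy": 0, "dz": 0, "yaw": 0, "hand": 1}, {"dx": -0.003, "dy": 0, "dz": 0, "yaw": 0, "hand": 1}, {"dx": -0.003, "dy": 0, "dz": 0, "yaw": 0, "hand": 1}]}}

```text
t: 16.27
position: [0.523, 0.0482, 0.0362]
eef_rot: [-0.001, 0.039, 0.999, -0.0]
contact_force: [-4.3, 0.4, -1.5]
opening: -0.0004
gripper_force: 2.0
```

```bash
python3 red.py
```

```text
local xy -0.11391139924044835 0.00029822398844545073 z 0.03617012364423165 F [-4.25   0.421 -1.529] T [0.041 0.722 0.013] yaw -4.480549340155311
[251 181   9  11  80] [255.175 186.125]
```

Jamming has begun at −4.3 N. I'm going on in small steps to about 15 N.

Call:
{"api": "send_rows", "payload": {"steps": [{"dx": -0.001, "dy": 0, "dz": 0, "yaw": 0, "hand": 1}, {"dx": -0.002, "dy": 0, "dz": 0, "yaw": 0, "hand": 1}, {"dx": -0.003, "dy": 0, "dz": 0, "yaw": 0, "hand": 1}, {"dx": -0.004, "dy": 0, "dz": 0, "yaw": 0, "hand": 1}, {"dx": -0.004, "dy": 0, "dz": 0, "yaw": 0, "hand": 1}]}}

```text
t: 16.73
position: [0.5258, 0.048, 0.0358]
eef_rot: [-0.002, 0.039, 0.999, -0.0]
contact_force: [-6.5, 0.5, -1.9]
opening: 0.0001
gripper_force: 3.2
```

Call:
{"api": "send_rows", "payload": {"steps": [{"dx": -0.001, "dy": 0, "dz": 0, "yaw": 0, "hand": 1}, {"dx": -0.002, "dy": 0, "dz": 0, "yaw": 0, "hand": 1}, {"dx": -0.003, "dy": 0, "dz": 0, "yaw": 0, "hand": 1}, {"dx": -0.003, "dy": 0, "dz": 0, "yaw": 0, "hand": 1}, {"dx": -0.003, "dy": 0, "dz": 0, "yaw": 0, "hand": 1}]}}

```text
t: 17.15
position: [0.5278, 0.0478, 0.0356]
eef_rot: [-0.003, 0.039, 0.999, -0.0]
contact_force: [-8.3, 1.2, -1.6]
opening: -0.0003
gripper_force: 4.0
```

Call:
{"api": "send_rows", "payload": {"steps": [{"dx": -0.001, "dy": 0, "dz": -0.0003, "yaw": 0, "hand": 1}, {"dx": -0.002, "dy": 0, "dz": -0.0005, "yaw": 0, "hand": 1}, {"dx": -0.003, "dy": 0, "dz": -0.0005, "yaw": 0, "hand": 1}, {"dx": -0.004, "dy": 0, "dz": -0.0005, "yaw": 0, "hand": 1}, {"dx": -0.005, "dy": 0, "dz": -0.0005, "yaw": 0, "hand": 1}]}}

```text
t: 17.57
position: [0.5301, 0.0476, 0.0354]
eef_rot: [-0.005, 0.039, 0.999, 0.0]
contact_force: [-11.1, 1.4, -1.7]
opening: 0.0003
gripper_force: 6.0
```

Call:
{"api": "send_rows", "payload": {"steps": [{"dx": -0.001, "dy": 0, "dz": 0, "yaw": 0, "hand": 1}, {"dx": -0.002, "dy": 0, "dz": 0, "yaw": 0, "hand": 1}, {"dx": -0.003, "dy": 0, "dz": 0, "yaw": 0, "hand": 1}, {"dx": -0.003, "dy": 0, "dz": 0, "yaw": 0, "hand": 1}, {"dx": -0.003, "dy": 0, "dz": 0, "yaw": 0, "hand": 1}]}}

```text
t: 17.98
position: [0.5322, 0.0474, 0.0351]
eef_rot: [-0.006, 0.039, 0.999, 0.0]
contact_force: [-12.7, 0.8, -1.6]
opening: -0.0001
gripper_force: 6.4
```

Call:
{"api": "send_rows", "payload": {"steps": [{"dx": -0.001, "dy": 0, "dz": 0, "yaw": 0, "hand": 1}, {"dx": -0.002, "dy": 0, "dz": 0, "yaw": 0, "hand": 1}, {"dx": -0.003, "dy": 0, "dz": 0, "yaw": 0, "hand": 1}, {"dx": -0.004, "dy": 0, "dz": 0, "yaw": 0, "hand": 1}, {"dx": -0.004, "dy": 0, "dz": 0, "yaw": 0, "hand": 1}]}}

```text
t: 18.4
position: [0.5347, 0.0472, 0.0348]
eef_rot: [-0.007, 0.039, 0.999, 0.0]
contact_force: [-15.7, 1.0, -1.3]
opening: -0.0
gripper_force: 7.5
```

```bash
python3 red.py
```

```text
local xy -0.10215448502766726 0.00027676669763084145 z 0.03482245742322653 F [-15.727   0.963  -1.264] T [0.187 2.44  0.014] yaw -4.469630291302058
[255 180   9  12  83] [258.916 185.94 ]
```

The push has reached 15.7 N. Backing off straight and then lifting clear.

Call:
{"api": "send_rows", "payload": {"steps": [{"dx": 0.008, "dy": 0, "dz": 0, "yaw": 0, "hand": 1}, {"dx": 0.016, "dy": 0, "dz": 0, "yaw": 0, "hand": 1}, {"dx": 0.026, "dy": 0, "dz": 0, "yaw": 0, "hand": 1}, {"dx": 0.04, "dy": 0, "dz": 0, "yaw": 0, "hand": 1}, {"dx": 0.055, "dy": 0, "dz": 0, "yaw": 0, "hand": 1}]}}

```text
t: 18.87
position: [0.4896, 0.0509, 0.0378]
eef_rot: [0.002, 0.039, 0.999, -0.0]
contact_force: [-0.2, 0.1, 0.0]
opening: 0.0001
gripper_force: 0.0
```

Call:
{"api": "send_rows", "payload": {"steps": [{"dx": 0.015, "dy": 0, "dz": -0.02, "yaw": 0, "hand": 1}, {"dx": 0.025, "dy": 0, "dz": -0.05, "yaw": 0, "hand": 1}, {"dx": 0.03, "dy": 0, "dz": -0.08, "yaw": 0, "hand": 1}, {"dx": 0.03, "dy": 0, "dz": -0.1, "yaw": 0, "hand": 1}, {"dx": 0.03, "dy": 0, "dz": -0.1, "yaw": 0, "hand": 1}]}}

```text
t: 19.28
position: [0.462, 0.0532, 0.1416]
eef_rot: [0.005, 0.039, 0.999, -0.0]
contact_force: [0.3, -0.2, 1.2]
opening: 0.0005
gripper_force: 0.0
```

```bash
python3 red.py; python3 - <<'E'
from h import *
import glob
b=cv2.imread(sorted(glob.glob("pics/side_*.png"))[-1]);o=cv2.imread("pics/side0.png")
d=cv2.absdiff(b,o).max(2)>45
k,l,st,c=cv2.connectedComponentsWithStats(d.astype(np.uint8))
print([tuple(st[i]) for i in range(1,k) if st[i,4]>12])
P_=[.6365,.0388,-.080]
for x in(-.0945,-.0915,-.0885): print(x,proj("side",world(P_,[[x,-.017,.044],[x,.017,.071]])).ravel())
E
```

```text
local xy -0.1750929675900678 0.00045815854090435447 z 0.14163739770470513 F [ 0.299 -0.168  1.225] T [-0.    -0.076 -0.042] yaw -4.475443753485777
[253 180  11  12 102] [258.157 185.529]
[(np.int32(0), np.int32(0), np.int32(97), np.int32(182), np.int32(10533)), (np.int32(168), np.int32(0), np.int32(81), np.int32(92), np.int32(3546)), (np.int32(210), np.int32(93), np.int32(29), np.int32(65), np.int32(1028)), (np.int32(220), np.int32(95), np.int32(9), np.int32(2), np.int32(16)), (np.int32(55), np.int32(135), np.int32(3), np.int32(19), np.int32(23)), (np.int32(185), np.int32(167), np.int32(9), np.int32(11), np.int32(66)), (np.int32(253), np.int32(179), np.int32(31), np.int32(14), np.int32(295)), (np.int32(295), np.int32(179), np.int32(10), np.int32(6), np.int32(30)), (np.int32(0), np.int32(193), np.int32(43), np.int32(9), np.int32(121))]
-0.0945 [255.11012116 191.94849118 251.48381248 178.93077248]
-0.0915 [256.06553344 191.79971408 252.42834434 178.79436517]
-0.0885 [257.01942317 191.65117408 253.37139261 178.65817213]
```

The wedge has held its place (red end u 253–264, same right edge as while it was being pushed). The bystanders show no change from the first picture. Handing in.

```bash
python3 -c "
from plant import bot
print(bot.sign_off())"
```

```text
the job is handed in; nothing more can be done
None
```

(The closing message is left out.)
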